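Scrape the rind offcuts off the cheese board into the waste pan

TASK

Take the bench scraper out of its wooden rest and use it to scrape all four rind offcuts off the raised cutting board into the steel pan tucked under the end of the board. Touch the offcuts with the scraper only, and leave the half cheese, the knife and the jar where they are. When the board is clear, stand the scraper back in the slot of its rest, blade down.

Things in the scene. Friction and masses are not known exactly. Their poses are not given: they have to be found in the camera images.
- board: raised wooden cutting board, fixed: plank 270 mm (x) by 360 mm (y), 24 mm thick, on two battens; its flat top is 66 mm above the counter and has no lip. Origin on the counter under the board's middle, z up, x away from the robot; its ends are the edges at y = +180 and -180 mm. The pan is at one end, the scraper's rest at the other; which is which varies
- tray: open shallow steel pan, loose, 0.5 kg, 265 (x) by 162 (y) mm outside, 38 mm high (rim 28 mm below the board's top), walls 4 mm, on the counter at one end of the board, long side parallel to that end and tucked 3 to 20 mm under the plank, its middle up to 20 mm off the board's middle line. Origin at the middle of its underside, z up
- rest: wooden scraper rest, fixed, beyond the board's other end: block 130 (x) by 60 (y) by 60 mm high with a slot along x, open at both ends: slot floor 10 mm above the counter, 7 mm wide up to 44 mm, then flaring to about 35 mm at the top. Origin at the middle of its underside, z up
- scraper: bench scraper, 130 to 210 g, upright in the rest's slot (may lean up to 7 degrees): steel blade 110 mm wide (x), 3 mm thick (y), free for 75 mm up from its straight lower edge; on top a flat-sided wooden grip 110 (x) by 24 (y) mm, 75 to 105 mm above the edge, to be pinched across y from above. Origin: middle of the blade's lower edge, z up to the grip. The edge starts on the slot floor
- rind_a: a loose rind offcut, flat irregular piece of about 46 x 22 mm (its x by its y), 11 mm thick, 11 to 17 g, pale cheese below and dark wax on top, lying wax side up on the board at the start; origin at the middle of its underside, z up at the start
- rind_b: a loose rind offcut, flat irregular piece of about 38 x 26 mm (its x by its y), 11 mm thick, 11 to 17 g, pale cheese below and dark wax on top, lying wax side up on the board at the start; origin at the middle of its underside, z up at the start
- rind_c: a loose rind offcut, flat irregular piece of about 32 x 28 mm (its x by its y), 11 mm thick, 11 to 17 g, pale cheese below and dark wax on top, lying wax side up on the board at the start; origin at the middle of its underside, z up at the start
- rind_d: a loose rind offcut, flat irregular piece of about 44 x 18 mm (its x by its y), 11 mm thick, 11 to 17 g, pale cheese below and dark wax on top, lying wax side up on the board at the start; origin at the middle of its underside, z up at the start
- half_wheel: half of a small cheese with dark wax, half-round block standing upright on the middle part of the board, radius 50 mm, 55 mm high, 0.35 kg, loose. Origin at the foot of the middle of its flat cut face; the half round lies to its +x side (0 to 50 mm), y from -50 to 50 mm. Leave it where it is
- knife: broad cheese knife lying flat along the far long edge of the board, loose, 150 g, 260 mm long (its y from -130 at the handle's end to +130 at the tip) and 30 mm wide (x from -15 to 15 mm); black handle 16 mm high, steel blade 3 mm. Origin under its middle. Leave it where it is
- jar: amber glass jar with a steel lid, 64 mm across, 100 mm high, standing on the counter behind the board; origin at the middle of its underside. Leave it where it is
Mind the look-alikes: they are no part of the job. What is shaped like the rind_b but purple or yellow is not meant.

How it is judged:
On the way, in this order (a step that is already met when the one before it is completed fails the run):
1. the scraper has been lifted clear of its rest (blade edge over 80 mm above the counter) (height (world z) of scraper above 0.08 m), for 0.1 s.
2. all four offcuts lie in the pan while the scraper is out of its rest (x of rind_a in the frame of tray between -0.131 and 0.131 m and y of rind_a in the frame of tray between -0.079 and 0.079 m and z of rind_a in the frame of tray between -0.005 and 0.036 m and x of rind_b in the frame of tray between -0.131 and 0.131 m and y of rind_b in the frame of tray between -0.079 and 0.079 m and z of rind_b in the frame of tray between -0.005 and 0.036 m and x of rind_c in the frame of tray between -0.131 and 0.131 m and y of rind_c in the frame of tray between -0.079 and 0.079 m and z of rind_c in the frame of tray between -0.005 and 0.036 m and x of rind_d in the frame of tray between -0.131 and 0.131 m and y of rind_d in the frame of tray between -0.079 and 0.079 m and z of rind_d in the frame of tray between -0.005 and 0.036 m and horizontal distance between scraper and rest above 0.06 m), for 0.2 s.
At the end, for the whole second after the job is handed in: all four offcuts lie at rest inside the pan (origins within its walls and below its rim) and the scraper stands at rest in the slot of its rest, blade down on the slot's floor (edge within 8 mm of it), leaning less than 0.2 rad, its middle within 35 mm of the rest's middle, released (x of rind_a in the frame of tray between -0.131 and 0.131 m and y of rind_a in the frame of tray between -0.079 and 0.079 m and z of rind_a in the frame of tray between -0.005 and 0.036 m and x of rind_b in the frame of tray between -0.131 and 0.131 m and y of rind_b in the frame of tray between -0.079 and 0.079 m and z of rind_b in the frame of tray between -0.005 and 0.036 m and x of rind_c in the frame of tray between -0.131 and 0.131 m and y of rind_c in the frame of tray between -0.079 and 0.079 m and z of rind_c in the frame of tray between -0.005 and 0.036 m and x of rind_d in the frame of tray between -0.131 and 0.131 m and y of rind_d in the frame of tray between -0.079 and 0.079 m and z of rind_d in the frame of tray between -0.005 and 0.036 m and linear speed of each of rind_a, rind_b, rind_c, rind_d, scraper below 0.03 m/s and horizontal distance between scraper and rest below 0.035 m and z of scraper in the frame of rest between 0.004 and 0.018 m and angle between scraper's own z axis and vertical below 0.2 rad); the robot touches nothing.
It fails at once if an offcut is touched by the gripper or arm (contact force between any of the fingers, the arm and rind_a above 0.3 N or contact force between any of the fingers, the arm and rind_b above 0.3 N or contact force between any of the fingers, the arm and rind_c above 0.3 N or contact force between any of the fingers, the arm and rind_d above 0.3 N).
It fails at once if the half cheese is moved by more than 15 mm (distance of half_wheel from where it was at the start of the episode above 0.015 m).
It fails at once if the knife is moved by more than 20 mm (distance of knife from where it was at the start of the episode above 0.02 m).
It fails at once if the jar is moved by more than 15 mm (distance of jar from where it was at the start of the episode above 0.015 m).
It also fails if it takes over 67 s, if anything falls off the work surface, if the arm or the gripper's body presses on something with over 40 N, if the wrist force passes 120 N, or if a joint passes its speed limit or range.

ROBOT

A 6-joint arm with a two-finger parallel gripper is mounted at the origin on the work surface. World frame = base frame: x ahead of the robot, y to its left, z up, the work surface at z = 0. Lengths are in m, angles in rad, forces in N, time in s.
With the tool pointing down it reaches from about 0.35 to 0.775 m from the base axis. Payload 5.5 kg.
Tool frame: the origin (TCP) lies between the finger pads; the fingertips stand 19 mm ahead of it and the grasp point (between the pads) is the TCP; z points along the fingers, y is the line along which they close (so a half turn about z gives the same grasp; the last joint's range is limited). The gripper opens to 85 mm and grips with 20 to 120 N. Pads are 22 mm wide; open, the fingers measure 114 mm over their backs; the gripper's body (76 mm by 85 mm) begins 54 mm behind the grasp point. The pads swing forward as they close: fully open they stand 13 mm farther back than shut.
Start: joints at [1.047, 0.313, 0.046, 1.304, 0, 1.431], TCP at [0.215, 0.533, 0.25] pointing down, gripper open.
Joint ranges: [-2.76, 2.76], [-0.86, 1.69], [-1.03, 1.26], [-2.2, 2.34], [-1.47, 1.5], [-3.14, 3.14]. Speed limits (rad/s): [2.57, 2.57, 3.14, 3.14, 3.14, 3.14].

INTERFACE

Orientations are given as a unit quaternion [w, x, y, z].
In Python, from workcell import env gives the robot as it stands.
- The arm moves only by the shell command python3 -m pendant 'ROWS' [FORCE]. ROWS is JSON, a list of rows, each an object with "travel": the shift along the tool's x, y, z scaled (see below), a list of three; "rot": the turn, a rotation vector about the tool's x, y, z scaled (see below), a list of three; "fingers": the opening, from -1 (shut) to 1 (fully open). In form: [{"travel": [dx, dy, dz], "rot": [wx, wy, wz], "fingers": fingers}, ...]. A call has 1 to 10 rows; each row is the pose to reach, as a shift and turn from the pose commanded when the call began, along the tool's axes at that moment; what a row does not reach only later rows make up. The controller multiplies each number of a shift by 0.12 m and each number of a turn by 60 degrees. A row lasts 1/10 s, in which the tool goes at most 50 mm and 8.59 degrees, less where a joint would pass 70% of its speed; a pose out of reach is approached as far as the arm can. A call with a number of a shift or a turn outside -1 to 1 is refused whole. A call with a gripper value outside its range is refused whole. The fingers move at their own pace and stop on an object; FORCE is the grip in N (left out, the last holds). Time passes only in rows, so rows that repeat a pose let the fingers close. It gives the time, the measured TCP pose, the force, the opening and the grip force at its end, in the units of the state.
- env.get_state(): the state, without advancing time (a new reading comes with each control period).
- env.read_camera(name): name is "scene" or "top" or "wrist"; returns (picture, depth): 480x640x3 uint8, blue, green, red; 480x640 float32, m along the optical axis (not along the pixel's ray), 0 where there is no reading.
- env.camera_model(name): a dict with "fovy" (degrees; the focal length in pixels is half the picture's height over the tangent of half this angle, whatever the lens; pixels are square), "cx", "cy" (the principal point, pixels), "k1" (the pictures are not rectified: a ray, as slopes to the right and down, at radius r is drawn at 1 + k1 r^2 times it, then the intrinsics apply), "rvec" (rotation vector, rad) and "tvec" (3), from world to camera coordinates, as OpenCV has them; the wrist camera has in their place "T_tool_cam" (4x4, takes a point from camera to tool coordinates, whose origin is the TCP and whose axes are the flange's). Camera axes: x right, y down, z forward; pixel columns grow to the right and rows downward; lengths in m; the calibration is good to about 2 mm. A picture is of the moment at which its call begins: read the wrist's pose just before it. camera_model takes no time and is no camera call.
- env.hand_in(): hands the job in; it is judged then, once.
Trained networks look in the newest picture that a camera, given by its name, has taken for a name from the list of things; names that differ only in an ending like _2 or _b are one class to them, and where a whole thing is asked for, a point or a joint stands for the part that bears it (a point fixed in the world has none). Each returns a list of dicts, best first, with "conf" (0 to 1); they miss things now and then, are a little off and sometimes report something else, mostly with a low value. They report only what shows in the picture. A call takes as long as a camera call. They do not tell look-alikes from the thing itself.
- env.outline_of(camera, target): "mask" (480x640 bool, what is visible of it) and "xy" ([column, row] in pixels, amid what is visible of it).
The state is a dict: "clock": time; "joint_pos": joint angles; "qvel": joint speeds; "tau": joint torques, N m; "tcp_pos": TCP position; "orientation": TCP orientation; "wrist_force": force on the tool from outside, world axes, zero at the start; "ft_torque": the same for the moment, N m; "finger_gap": finger opening in m; "grip_force": force on a finger pad.
Only numpy, scipy, OpenCV 4.12 (cv2) and the standard library are available. Lean on these libraries where they do the work, as an engineer would, in place of code of your own. Each camera call takes 0.05 s, during which the arm holds its last target. There are 200 camera calls.

## Working session

There is one attempt and no reset: what is moved stays moved. The work goes in short steps, Python scripts to look and compute and a shell command to move; the robot and the scene stay as the last step left them, time stands still between calls to the robot, and variables do not carry over. Pictures are saved under pics/ and viewed, at most 10 in all, crops included, and the job is handed in when it is done.

```bash
mkdir -p pics
cat > h.py <<'E'
import numpy as np, cv2
from workcell import env
from scipy.spatial.transform import Rotation as R
def K(m):
    f=240/np.tan(np.radians(m["fovy"])/2); return f
def pose(m,st=None):
    if "rvec" in m:
        Rm=cv2.Rodrigues(np.array(m["rvec"],float))[0]; t=np.array(m["tvec"],float)
        return Rm.T, -Rm.T@t
    T=np.array(m["T_tool_cam"]); q=st["orientation"]; Rt=R.from_quat([q[1],q[2],q[3],q[0]]).as_matrix()
    return Rt@T[:3,:3], Rt@T[:3,3]+np.array(st["tcp_pos"])
def rays(name,uv,m):
    f=K(m); uv=np.asarray(uv,float).reshape(-1,2)
    d=(uv-[m["cx"],m["cy"]])/f; s=d.copy()
    for _ in range(20): s=d/(1+m["k1"]*(s**2).sum(1,keepdims=True))
    return np.c_[s,np.ones(len(s))]
def pts(name,uv,depth,st=None):
    m=env.camera_model(name); Rc,c=pose(m,st); uv=np.asarray(uv).reshape(-1,2)
    z=depth[uv[:,1].astype(int),uv[:,0].astype(int)]
    return (rays(name,uv,m)*z[:,None])@Rc.T+c
def cloud(name,depth,mask,st=None):
    v,u=np.nonzero(mask&(depth>0)); return pts(name,np.c_[u,v],depth,st)
E
python3 - <<'E'
from h import *
for n in("top","scene"):
    st=env.get_state(); im,d=env.read_camera(n); cv2.imwrite(f"pics/{n}0.png",im); np.save(f"{n}0.npy",d)
    print(n,env.camera_model(n))
    for t in["board","tray","rest","scraper","rind_a","half_wheel","knife","jar"]:
        for o in env.outline_of(n,t)[:6]:
            P=cloud(n,d,o["mask"]); 
            if len(P)<5: continue
            hi=P[P[:,2]>np.percentile(P[:,2],95)-.006]
            print(t,round(o["conf"],2),np.round(o["xy"]).astype(int),"med",np.round(np.median(P,0),3),"lo",np.round(np.percentile(P,2,0),3),"hi",np.round(np.percentile(P,98,0),3), "topmed",np.round(np.median(hi,0),3))
print(env.get_state())
E
```

```text
top {'fovy': 45.267889255975774, 'cx': 323.9242775564991, 'cy': 243.79141129485367, 'k1': 0.038053165706787885, 'rvec': array([ 2.11727759, -2.14002641,  0.16192379]), 'tvec': array([0.01828603, 0.55196574, 0.84457409])}
board 0.7 [316 227] med [0.548 0.014 0.066] lo [ 0.43  -0.158  0.063] hi [0.686 0.188 0.069] topmed [0.549 0.014 0.066]
tray 0.58 [489 259] med [ 0.53  -0.247  0.005] lo [ 0.403 -0.31   0.001] hi [ 0.663 -0.173  0.042] topmed [ 0.502 -0.297  0.04 ]
tray 0.21 [323 246] med [0.538 0.014 0.121] lo [ 0.511 -0.023  0.076] hi [0.573 0.061 0.124] topmed [0.54  0.013 0.121]
rest 0.56 [172 239] med [0.567 0.252 0.052] lo [0.511 0.22  0.   ] hi [0.64  0.314 0.063] topmed [0.565 0.254 0.06 ]
scraper 0.76 [149 222] med [0.574 0.269 0.113] lo [0.527 0.243 0.04 ] hi [0.625 0.3   0.118] topmed [0.575 0.27  0.115]
scraper 0.55 [315 227] med [0.548 0.013 0.066] lo [ 0.43  -0.159  0.063] hi [0.685 0.188 0.069] topmed [0.548 0.013 0.066]
rind_a 0.83 [238 291] med [0.473 0.137 0.077] lo [0.46  0.122 0.07 ] hi [0.489 0.152 0.08 ] topmed [0.473 0.138 0.077]
rind_a 0.82 [344 368] med [ 0.3
[... 3282 characters left out ...]
.273 0.116]
{'clock': 0.9, 'joint_pos': array([1.04740027e+00, 3.13194969e-01, 4.61453112e-02, 1.30362914e+00,
       1.17920672e-06, 1.43119522e+00]), 'qvel': array([ 0.0002127 , -0.0010866 , -0.00105224, -0.00094742, -0.00082697,
       -0.00106388]), 'tau': array([ 3.92332440e-04, -4.80443108e+01,  2.98816288e+01,  4.06729771e-05,
       -1.76161002e-04, -6.21469553e-06]), 'tcp_pos': array([0.21533764, 0.53320728, 0.25034461]), 'orientation': array([1.85687716e-05, 1.90721882e-01, 9.81644111e-01, 5.57592007e-05]), 'wrist_force': array([-0.31879785,  0.16008004,  0.07109982]), 'ft_torque': array([-0.01295315, -0.02226681,  0.00237427]), 'grip_force': 0.0, 'finger_gap': 0.08564541218977371}
```

View pics/top0.png

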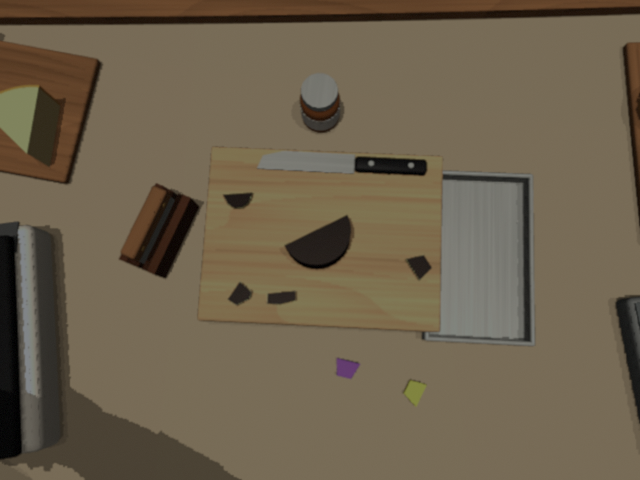

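Run:
```python
from h import *
for n in("top","scene"):
    d=np.load(n+"0.npy"); P=cloud(n,d,np.ones(d.shape,bool))
    def box(c,what):
        (cx,cy),(w,h),a=cv2.minAreaRect((c[:,:2]*1000).astype(np.float32)); print(n,what,len(c),round(cx,1),round(cy,1),round(w,1),round(h,1),round(a,1))
        print(np.round(cv2.boxPoints(((cx,cy),(w,h),a))).tolist())
    A=lambda x0,x1,y0,y1,z0,z1:P[(P[:,0]>x0)&(P[:,0]<x1)&(P[:,1]>y0)&(P[:,1]<y1)&(P[:,2]>z0)&(P[:,2]<z1)]
    box(A(.35,.75,-.2,.215,.060,.071),"board")
    box(A(.45,.7,.2,.35,.108,.125),"grip")
    box(A(.45,.7,.2,.35,.056,.0645),"rest")
    box(A(.35,.75,-.4,-.14,.034,.043),"tray rim")
    box(A(.45,.62,-.1,.1,.112,.13),"wheel")
    box(A(.63,.72,-.2,.2,.0675,.09),"knife")
    for nm,x,y in(("p1",.473,.138),("p2",.617,.142),("p3",.513,-.127),("p4",.468,.078)): box(A(x-.03,x+.03,y-.03,y+.03,.0735,.09),nm)
```

```text
top board 36577 588.0 13.4 362.0 323.7 86.5
[[416.0, -157.0], [739.0, -177.0], [761.0, 184.0], [437.0, 204.0]]
top grip 1288 577.0 270.6 25.6 109.9 66.7
[[521.0, 281.0], [622.0, 237.0], [633.0, 261.0], [532.0, 304.0]]
top rest 1042 550.6 236.4 146.2 152.1 66.1
[[451.0, 201.0], [590.0, 139.0], [650.0, 272.0], [511.0, 334.0]]
top tray rim 1716 532.8 -229.1 163.6 269.1 86.6
[[394.0, -303.0], [662.0, -319.0], [672.0, -155.0], [403.0, -139.0]]
top wheel 1963 538.5 12.8 50.1 99.3 25.8
[[494.0, 47.0], [538.0, -43.0], [583.0, -21.0], [540.0, 68.0]]
top knife 4082 664.3 9.0 358.3 72.4 89.2
[[625.0, -170.0], [698.0, -171.0], [703.0, 188.0], [631.0, 189.0]]
top p1 317 472.5 136.4 25.9 31.1 54.7
[[452.0, 135.0], [478.0, 117.0], [493.0, 138.0], [467.0, 156.0]]
top p2 328 616.0 141.8 22.5 43.9 3.4
[[604.0, 163.0], [606.0, 119.0], [628.0, 121.0], [626.0, 164.0]]
top p3 366 515.5 -129.1 37.8 26.8 33.6
[[492.0, -128.0], [507.0, -151.0], [539.0, -130.0], [524.0, -107.0]]
top p4 314 468.3 76.0 17.1 41.7 3.3
[[459.0, 96.0], [461.0, 55.0], [478.0, 56.0], [476.0, 97.0]]
scene board 32484 584.8 14.4 362.2 
[... 352 characters left out ...]
.0, -300.0], [657.0, -321.0], [669.0, -162.0], [400.0, -141.0]]
scene wheel 1873 534.9 13.7 51.9 100.6 24.8
[[490.0, 48.0], [532.0, -43.0], [580.0, -21.0], [537.0, 70.0]]
scene knife 4535 658.4 11.6 357.9 69.6 87.8
[[617.0, -166.0], [686.0, -169.0], [700.0, 189.0], [631.0, 192.0]]
scene p1 320 468.9 138.0 27.4 32.0 57.7
[[448.0, 135.0], [475.0, 118.0], [490.0, 141.0], [463.0, 158.0]]
scene p2 398 612.7 143.4 22.5 45.0 3.9
[[600.0, 165.0], [603.0, 120.0], [625.0, 122.0], [622.0, 167.0]]
scene p3 258 509.9 -127.8 38.4 25.1 32.4
[[487.0, -127.0], [500.0, -149.0], [533.0, -128.0], [519.0, -107.0]]
scene p4 304 464.2 78.2 18.5 43.2 4.9
[[453.0, 99.0], [457.0, 56.0], [475.0, 57.0], [472.0, 100.0]]
```

The top picture shows the scraper's grip at (150,220) in the rest, and the pan at right around (490,258). The half cheese is at (318,243), the knife at (340,163) and the jar at (320,100).

Rind candidates:
- (238,200), half-moon, dark, on the board: rind_a.
- (419,266), dark, on the board: rind_b.
- (240,293), dark, on the board: rind_c.
- (282,297), dark, on the board: rind_d.
- (347,368) purple and (415,392) yellow, both on the counter: look-alikes, rejected.

Next is one close crop to check this, plus refined numbers.

Run:
```python
from h import *
im=cv2.imread("pics/top0.png"); cv2.imwrite("pics/crop.png",cv2.convertScaleAbs(cv2.resize(im[140:410,110:450],None,fx=2.2,fy=2.2,interpolation=3),alpha=1.7))
u=np.array([np.cos(np.radians(-23.3)),np.sin(np.radians(-23.3))]); v=np.array([-u[1],u[0]])
for n in("top","scene"):
    d=np.load(n+"0.npy"); P=cloud(n,d,np.ones(d.shape,bool)); z=P[:,2]
    L=(P[:,:2]-[.573,.268])@np.c_[u,v]
    near=(abs(L[:,0])<.08)&(abs(L[:,1])<.048)
    r=L[near&(z>.055)&(z<.0635)]; print(n,"rest u",np.percentile(r[:,0],[1,99]).round(4),"v",np.percentile(r[:,1],[1,99]).round(4), np.histogram(r[:,1],bins=np.arange(-.048,.05,.006))[0])
    g=P[near&(z>.107)]; lg=L[near&(z>.107)]; print("grip u",np.percentile(lg[:,0],[1,99]).round(4),"v",np.percentile(lg[:,1],[1,99]).round(4),"n",len(g))
    A=np.c_[lg,np.ones(len(lg))]; s=np.linalg.lstsq(A,g[:,2],rcond=None)[0]; print("slopes",s.round(3))
    # board edges
    B=P[(z>.062)&(z<.0705)&(P[:,1]>-.2)&(P[:,1]<.205)&(P[:,0]>.4)&(P[:,0]<.72)]
    for y0 in(-.14,-.05,.05,.15,.18):
        b=B[abs(B[:,1]-y0)<.004]; print("y",y0,"x",b[:,0].min().round(4),b[:,0].max().round(4),end=";")
    for x0 in(.46,.55,.64):
        b=B[abs(B[:,0]-x0)<.004]; print("x",x0,"y",b[:,1].min().round(4),b[:,1].max().round(4),end=";")
    T=P[(z>.034)&(z<.043)&(P[:,1]<-.18)&(P[:,1]>-.35)&(P[:,0]>.37)&(P[:,0]<.7)]
    print("\ntray",T[:,1].min().round(4),[ (x0,T[abs(T[:,0]-x0)<.004][:,1].min().round(4)) for x0 in(.44,.62)],[(y0,T[abs(T[:,1]-y0)<.004][:,0].min().round(4),T[abs(T[:,1]-y0)<.004][:,0].max().round(4)) for y0 in(-.2,-.27)])
    W=P[(z>.112)&(z<.13)&(P[:,1]<.1)&(P[:,1]>-.1)&(P[:,0]<.65)];print("wheel",W.min(0).round(4),W.max(0).round(4))
    kn=P[(z>.0685)&(z<.09)&(P[:,0]>.64)&(P[:,0]<.70)&(P[:,1]<.15)&(P[:,1]>-.17)];print("knife x",[ (y0,np.percentile(kn[abs(kn[:,1]-y0)<.01][:,0],[1,99]).round(4)) for y0 in(-.1,.0,.09,.105,.115)],kn[:,1].max())
```

```text
top rest u [-0.0604  0.0676] v [-0.0256  0.0333] [  0   0   0 139 318 305 136   0  96   0   8  38  32  30   0   0]
grip u [-0.051   0.0555] v [-0.0078  0.0156] n 1304
slopes [0.001 0.094 0.114]
y -0.14 x 0.4186 0.6865;y -0.05 x 0.4238 0.6917;y 0.05 x 0.4291 0.6975;y 0.15 x 0.4346 0.7039;y 0.18 x 0.4364 0.7059;x 0.46 y -0.1591 0.2009;x 0.55 y -0.1648 0.1955;x 0.64 y -0.1701 0.19;
tray -0.3172 [(0.44, np.float64(-0.304)), (0.62, np.float64(-0.3148))] [(-0.2, np.float64(0.4008), np.float64(0.6679)), (-0.27, np.float64(0.396), np.float64(0.6632))]
wheel [ 0.5105 -0.0259  0.1121] [0.581  0.0679 0.1259]
knife x [(-0.1, array([0.6488, 0.6814])), (0.0, array([0.6493, 0.6903])), (0.09, array([0.6512, 0.6963])), (0.105, array([0.6442, 0.6958])), (0.115, array([0.641 , 0.6921]))] 0.14951260927177443
scene rest u [-0.0641  0.0639] v [-0.0253  0.0348] [  2   0   0  94 282  64  44   1   3   3  61 365 437 386   0   0]
grip u [-0.0543  0.0524] v [-0.007  0.017] n 1702
slopes [-0.006 -0.08   0.116]
y -0.14 x 0.4159 0.6835;y -0.05 x 0.4191 0.6882;y 0.05 x 0.4253 0.6945;y 0.15 x 0.4294 0.7002;y 0.18 x 0.4328 0.7016;x 0.46 y -0.1573 0.2029;x 0.55 y -0.163 0.1978;x 0.64 y -0.1694 0.192;
tray -0.3152 [(0.44, np.float64(-0.3037)), (0.62, np.float64(-0.3137))] [(-0.2, np.float64(0.3969), np.float64(0.6643)), (-0.27, np.float64(0.3915), np.float64(0.6594))]
wheel [-0.0309 -0.0615  0.112 ] [0.5789 0.07   0.13  ]
knife x [(-0.1, array([0.6421, 0.6794])), (0.0, array([0.644 , 0.6865])), (0.09, array([0.6444, 0.69  ])), (0.105, array([0.656, 0.693])), (0.115, array([0.6423, 0.6939]))] 0.14986604770838483
```

View pics/crop.png

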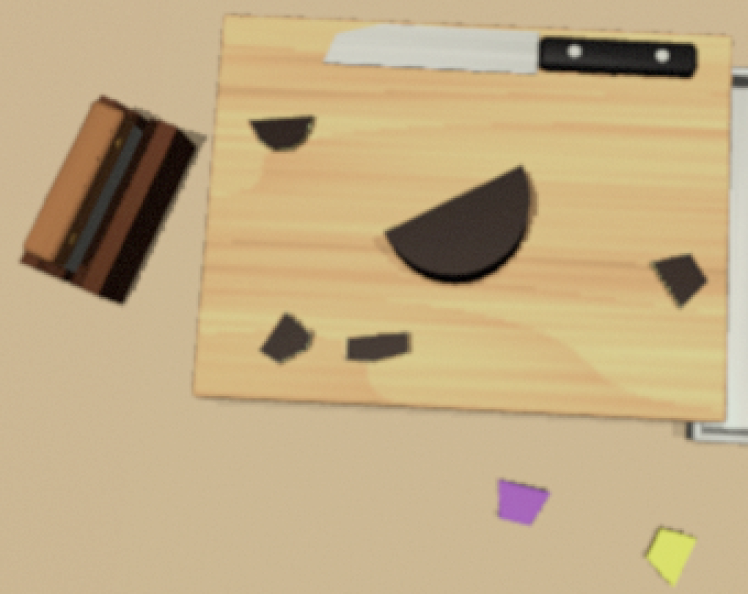

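The crop confirms the four dark offcuts on the board: a at (282,133), b at (682,278), c at (287,340) and d at (380,347). The purple (523,503) and yellow (670,553) pieces are on the counter and are decoys. The scraper stands almost upright and centred in the slot. Now I'll approach it.

```bash
cat > go.py <<'E'
import sys; from h import *
# usage: go.py x y z yaw_of_tool_y_deg
x,y,z,a=map(float,sys.argv[1:5]); st=env.get_state(); q=st["orientation"]; Rt=R.from_quat([q[1],q[2],q[3],q[0]])
a=np.radians(a); Y=np.array([np.cos(a),np.sin(a),0]); Z=np.array([0,0,-1.]); G=R.from_matrix(np.c_[np.cross(Y,Z),Y,Z])
print("t",round(st["clock"],2),"tcp",np.round(st["tcp_pos"],4),"yaw",np.degrees(np.arctan2(*Rt.as_matrix()[[1,0],1])).round(2),"F",np.round(st["wrist_force"],1),"gap",round(st["finger_gap"],4),"grip",round(st["grip_force"],1))
print("travel",np.round(Rt.inv().apply(np.array([x,y,z])-st["tcp_pos"])/.12,3),"rot",np.round((Rt.inv()*G).as_rotvec()/np.radians(60),3))
E
python3 go.py .576 .271 .19 66.7
```

```text
t 0.9 tcp [0.2153 0.5332 0.2503] yaw 68.01 F [-0.3  0.2  0.1] gap 0.0856 grip 0.0
travel [-3.605 -0.901  0.503] rot [0.    0.    0.022]
```

```bash
p="python3 -m pendant"
$p '[{"travel":[-0.4,-0.1,0],"rot":[0,0,0.022],"fingers":1},{"travel":[-0.8,-0.2,0],"rot":[0,0,0.022],"fingers":1},{"travel":[-1,-0.25,0],"rot":[0,0,0.022],"fingers":1}]'
$p '[{"travel":[-0.4,-0.1,0],"rot":[0,0,0],"fingers":1},{"travel":[-0.8,-0.2,0],"rot":[0,0,0],"fingers":1},{"travel":[-1,-0.25,0],"rot":[0,0,0],"fingers":1}]'
$p '[{"travel":[-0.4,-0.1,0],"rot":[0,0,0],"fingers":1},{"travel":[-0.8,-0.2,0],"rot":[0,0,0],"fingers":1},{"travel":[-0.8,-0.2,0.2],"rot":[0,0,0],"fingers":1},{"travel":[-0.8,-0.2,0.2],"rot":[0,0,0],"fingers":1},{"travel":[-0.8,-0.2,0.2],"rot":[0,0,0],"fingers":1}]'
python3 go.py .576 .271 .19 66.7
python3 - <<'E'
from h import *
st=env.get_state(); im,d=env.read_camera("wrist"); cv2.imwrite("pics/w1.png",im)
P=cloud("wrist",d,np.ones(d.shape,bool),st); z=P[:,2]
u=np.array([np.cos(np.radians(-23.3)),np.sin(np.radians(-23.3))]); v=np.array([-u[1],u[0]])
L=(P[:,:2]-[.576,.271])@np.c_[u,v]
near=(abs(L[:,0])<.08)&(abs(L[:,1])<.045)
for nm,lo,hi in(("rest",.056,.0635),("grip",.108,.121)):
    s=near&(z>lo)&(z<hi); 
    if s.sum()>20: print(nm,s.sum(),"u",np.percentile(L[s,0],[1,99]).round(4),"v",np.percentile(L[s,1],[1,99]).round(4),"z",np.median(z[s]).round(4),cv2.minAreaRect((L[s]*1000).astype(np.float32)))
E
```

```text
clock: 1.2
tcp_pos: [0.3175, 0.4588, 0.2503]
orientation: [0.001, 0.203, 0.979, -0.0]
wrist_force: [-0.5, -0.4, 0.3]
finger_gap: 0.0856
grip_force: 0.0
clock: 1.5
tcp_pos: [0.4164, 0.3832, 0.2503]
orientation: [0.001, 0.203, 0.979, -0.0]
wrist_force: [0.4, 0.4, -0.5]
finger_gap: 0.0852
grip_force: 0.0
clock: 2.0
tcp_pos: [0.4916, 0.3252, 0.226]
orientation: [-0.001, 0.202, 0.979, -0.0]
wrist_force: [0.1, -0.4, 0.5]
finger_gap: 0.0853
grip_force: 0.0
t 2.0 tcp [0.4916 0.3252 0.226 ] yaw 66.69 F [ 0.1 -0.4  0.5] gap 0.0853 grip 0.0
travel [-0.825 -0.136  0.299] rot [-0.001 -0.001 -0.   ]
rest 4982 u [-0.0638  0.0649] v [-0.0263  0.0335] z 0.0602 ((1.5269317626953125, 3.5214004516601562), (60.398536682128906, 131.72488403320312), 89.45516204833984)
grip 3666 u [-0.0549  0.0251] v [-0.0081  0.0157] z 0.115 ((-13.276029586791992, 3.6047000885009766), (24.18355369567871, 84.59893798828125), 89.47469329833984)
```

View pics/w1.png

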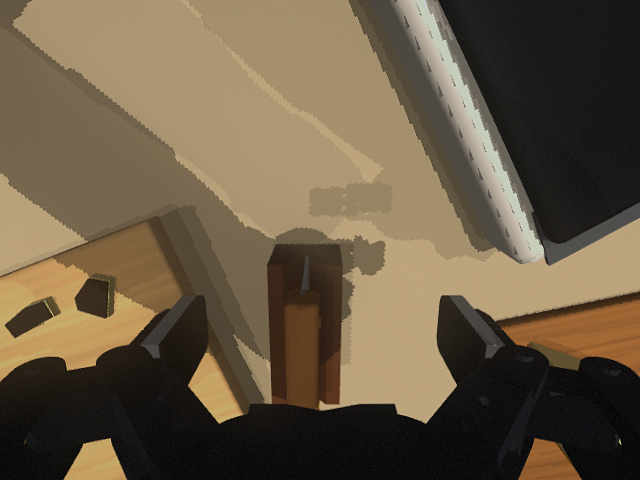

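The wrist view shows the grip upright between the jaws, around (303,345), with the rest at (305,330). The rinds at the left are clear. Rest and grip are centred on each other, so I'll move above and go down.

```bash
p="python3 -m pendant"
$p '[{"travel":[-0.4,-0.06,0],"rot":[0,0,0],"fingers":1},{"travel":[-0.82,-0.12,0],"rot":[0,0,0],"fingers":1},{"travel":[-0.82,-0.12,0.2],"rot":[0,0,0],"fingers":1},{"travel":[-0.82,-0.12,0.3],"rot":[0,0,0],"fingers":1},{"travel":[-0.82,-0.12,0.3],"rot":[0,0,0],"fingers":1}]'
python3 go.py .577 .273 .1 66.5
```

```text
clock: 2.55
tcp_pos: [0.5748, 0.2738, 0.1887]
orientation: [-0.002, 0.201, 0.98, -0.001]
wrist_force: [0.2, -0.6, 0.7]
finger_gap: 0.0853
grip_force: 0.0
t 2.55 tcp [0.5748 0.2738 0.1887] yaw 66.78 F [ 0.2 -0.6  0.7] gap 0.0853 grip 0.0
travel [-0.022  0.003  0.739] rot [-0.002 -0.003  0.005]
```

```bash
p="python3 -m pendant"
$p '[{"travel":[-0.02,0,0.2],"rot":[0,0,0.005],"fingers":1},{"travel":[-0.02,0,0.4],"rot":[0,0,0.005],"fingers":1},{"travel":[-0.02,0,0.6],"rot":[0,0,0.005],"fingers":1},{"travel":[-0.02,0,0.74],"rot":[0,0,0.005],"fingers":1},{"travel":[-0.02,0,0.74],"rot":[0,0,0.005],"fingers":1},{"travel":[-0.02,0,0.74],"rot":[0,0,0.005],"fingers":-1},{"travel":[-0.02,0,0.74],"rot":[0,0,0.005],"fingers":-1},{"travel":[-0.02,0,0.74],"rot":[0,0,0.005],"fingers":-1},{"travel":[-0.02,0,0.74],"rot":[0,0,0.005],"fingers":-1},{"travel":[-0.02,0,0.74],"rot":[0,0,0.005],"fingers":-1}]' 60
$p '[{"travel":[0,0,0],"rot":[0,0,0],"fingers":-1},{"travel":[0,0,0],"rot":[0,0,0],"fingers":-1},{"travel":[0,0,0],"rot":[0,0,0],"fingers":-1}]' 60
python3 go.py .577 .273 .1 66.5
```

```text
clock: 3.55
tcp_pos: [0.5798, 0.2723, 0.1027]
orientation: [0.001, 0.205, 0.979, 0.0]
wrist_force: [-1.7, -0.3, 5.5]
finger_gap: 0.0232
grip_force: 59.6
clock: 3.85
tcp_pos: [0.5799, 0.2722, 0.1027]
orientation: [0.001, 0.205, 0.979, 0.0]
wrist_force: [-1.4, -1.0, 6.6]
finger_gap: 0.0228
grip_force: 59.6
t 3.85 tcp [0.5799 0.2722 0.1027] yaw 66.38 F [-1.4 -1.   6.6] gap 0.0228 grip 59.6
travel [ 0.024 -0.004  0.023] rot [ 0.001  0.001 -0.002]
```

```bash
p="python3 -m pendant"
$p '[{"travel":[0,0,-0.15],"rot":[0,0,0],"fingers":-1},{"travel":[0,0,-0.35],"rot":[0,0,0],"fingers":-1},{"travel":[0,0,-0.6],"rot":[0,0,0],"fingers":-1},{"travel":[0,0,-0.85],"rot":[0,0,0],"fingers":-1},{"travel":[0,0,-1],"rot":[0,0,0],"fingers":-1},{"travel":[0,0,-1],"rot":[0,0,0],"fingers":-1},{"travel":[0,0,-1],"rot":[0,0,0],"fingers":-1}]'
python3 go.py .514 -.082 .235 86.8
python3 - <<'E'
from h import *
st=env.get_state(); T=np.array(st["tcp_pos"]); q=st["orientation"]; Rt=R.from_quat([q[1],q[2],q[3],q[0]])
for n in("top","scene"):
    im,d=env.read_camera(n); cv2.imwrite(f"pics/{n}1.png",im); P=cloud(n,d,np.ones(d.shape,bool)); L=Rt.inv().apply(P-T)
    s=(abs(L[:,0])<.075)&(abs(L[:,1])<.04)&(L[:,2]>-.03)&(L[:,2]<.12)
    for lo,hi in((-.02,.005),(.005,.02),(.02,.045),(.045,.07),(.07,.1)):
        k=s&(L[:,2]>lo)&(L[:,2]<hi)
        if k.sum()>10: print(n,lo,hi,k.sum(),"x",np.percentile(L[k,0],[2,98]).round(4),"y",np.percentile(L[k,1],[2,50,98]).round(4),"zmax",np.percentile(L[k,2],99).round(4))
E
```

```text
clock: 4.55
tcp_pos: [0.5791, 0.2722, 0.2207]
orientation: [-0.0, 0.205, 0.979, -0.0]
wrist_force: [-0.3, -0.7, -2.6]
finger_gap: 0.0235
grip_force: 59.0
t 4.55 tcp [0.5791 0.2722 0.2207] yaw 66.38 F [-0.3 -0.7 -2.6] gap 0.0235 grip 59.0
travel [-0.685 -2.922 -0.119] rot [-0.    -0.001 -0.34 ]
top -0.02 0.005 1442 x [-0.0503  0.0552] y [-0.0141 -0.0065  0.0091] zmax 0.0044
top 0.005 0.02 171 x [-0.0493  0.0549] y [-0.0141 -0.0125 -0.0109] zmax 0.0149
top 0.02 0.045 139 x [-0.0511  0.0563] y [-0.0039 -0.0023 -0.0011] zmax 0.0447
top 0.045 0.07 437 x [-0.0514  0.0554] y [-0.004  -0.0027 -0.0012] zmax 0.0696
top 0.07 0.1 433 x [-0.0508  0.0554] y [-0.0041 -0.0031 -0.0013] zmax 0.0937
scene -0.02 0.005 1311 x [-0.0482  0.0551] y [-0.0158  0.0014  0.0219] zmax 0.0044
scene 0.005 0.02 161 x [-0.0485  0.0579] y [-0.0197  0.0101  0.0235] zmax 0.0183
scene 0.02 0.045 24 x [-0.0484 -0.0429] y [-0.0024 -0.0003  0.0007] zmax 0.0442
scene 0.045 0.07 139 x [-0.0478  0.0037] y [-0.0028 -0.0008 -0.0003] zmax 0.0698
scene 0.07 0.1 215 x [-0.0476  0.0115] y [-0.0021 -0.0008 -0.0001] zmax 0.0935
```

```bash
p="python3 -m pendant"
$p '[{"travel":[-0.07,-0.3,-0.12],"rot":[0,0,-0.12],"fingers":-1},{"travel":[-0.15,-0.65,-0.12],"rot":[0,0,-0.24],"fingers":-1},{"travel":[-0.23,-1,-0.12],"rot":[0,0,-0.34],"fingers":-1},{"travel":[-0.23,-1,-0.12],"rot":[0,0,-0.34],"fingers":-1}]'
python3 go.py .514 -.082 .235 86.8
```

```text
clock: 5.05
tcp_pos: [0.5547, 0.147, 0.2343]
orientation: [-0.002, 0.03, 1.0, -0.001]
wrist_force: [-0.2, 0.6, -2.1]
finger_gap: 0.0236
grip_force: 59.7
t 5.05 tcp [0.5547 0.147  0.2343] yaw 86.62 F [-0.2  0.6 -2.1] gap 0.0236 grip 59.7
travel [ 0.226 -1.925 -0.   ] rot [-0.002 -0.004 -0.003]
```

```bash
p="python3 -m pendant"
$p '[{"travel":[0.04,-0.35,0],"rot":[0,0,0],"fingers":-1},{"travel":[0.08,-0.7,0],"rot":[0,0,0],"fingers":-1},{"travel":[0.11,-1,0],"rot":[0,0,0],"fingers":-1}]'
$p '[{"travel":[0.04,-0.35,0],"rot":[0,0,0],"fingers":-1},{"travel":[0.08,-0.7,0],"rot":[0,0,0],"fingers":-1},{"travel":[0.11,-0.92,0],"rot":[0,0,0],"fingers":-1},{"travel":[0.11,-0.92,0],"rot":[0,0,0],"fingers":-1},{"travel":[0.11,-0.92,0.3],"rot":[0,0,0],"fingers":-1},{"travel":[0.11,-0.92,0.5],"rot":[0,0,0],"fingers":-1},{"travel":[0.11,-0.92,0.5],"rot":[0,0,0],"fingers":-1}]'
python3 go.py .514 -.082 .160 86.8
```

```text
clock: 5.35
tcp_pos: [0.5356, 0.0313, 0.2344]
orientation: [-0.001, 0.028, 1.0, 0.0]
wrist_force: [-0.3, -0.9, -0.9]
finger_gap: 0.0232
grip_force: 59.9
clock: 6.05
tcp_pos: [0.5144, -0.0754, 0.1716]
orientation: [-0.004, 0.028, 1.0, 0.001]
wrist_force: [0.3, -0.8, -1.8]
finger_gap: 0.0231
grip_force: 60.0
t 6.05 tcp [ 0.5144 -0.0754  0.1716] yaw 86.8 F [ 0.3 -0.8 -1.8] gap 0.0231 grip 60.0
travel [-0.    -0.055  0.096] rot [ 0.003 -0.008  0.   ]
```

```bash
p="python3 -m pendant"
$p '[{"travel":[0,0,0.095],"rot":[0,0,0],"fingers":-1},{"travel":[0,0,0.095],"rot":[0,0,0],"fingers":-1}]'
$p '[{"travel":[0,-0.13,0],"rot":[0,0,0],"fingers":-1},{"travel":[0,-0.26,0],"rot":[0,0,0],"fingers":-1},{"travel":[0,-0.4,0],"rot":[0,0,0],"fingers":-1},{"travel":[0,-0.52,0],"rot":[0,0,0],"fingers":-1},{"travel":[0,-0.65,0],"rot":[0,0,0],"fingers":-1},{"travel":[0,-0.8,0],"rot":[0,0,0],"fingers":-1},{"travel":[0,-0.9,0],"rot":[0,0,0],"fingers":-1},{"travel":[0,-1,0],"rot":[0,0,0],"fingers":-1},{"travel":[0,-1,0],"rot":[0,0,0],"fingers":-1}]'
$p '[{"travel":[0,0,-0.3],"rot":[0,0,0],"fingers":-1},{"travel":[0,0,-0.62],"rot":[0,0,0],"fingers":-1},{"travel":[0,0,-0.62],"rot":[0,0,0],"fingers":-1}]'
python3 go.py .4525 .180 .235 86.8
python3 - <<'E'
from h import *
for n in("scene",):
    im,d=env.read_camera(n); cv2.imwrite(f"pics/{n}2.png",im)
    for o in env.outline_of(n,"rind_a"):
        P=cloud(n,d,o["mask"]); print(round(o["conf"],2),np.round(o["xy"]),np.round(np.median(P,0),3))
E
```

```text
clock: 6.25
tcp_pos: [0.5172, -0.0766, 0.1639]
orientation: [-0.0, 0.028, 1.0, 0.0]
wrist_force: [-0.4, -0.3, -1.9]
finger_gap: 0.0231
grip_force: 60.1
clock: 7.15
tcp_pos: [0.5105, -0.1988, 0.1645]
orientation: [0.0, 0.029, 1.0, -0.0]
wrist_force: [0.1, 0.8, -1.9]
finger_gap: 0.0234
grip_force: 59.9
clock: 7.45
tcp_pos: [0.5129, -0.1979, 0.2443]
orientation: [0.004, 0.028, 1.0, -0.002]
wrist_force: [0.8, -1.2, -1.3]
finger_gap: 0.0228
grip_force: 60.2
t 7.45 tcp [ 0.5129 -0.1979  0.2443] yaw 86.82 F [ 0.8 -1.2 -1.3] gap 0.0228 grip 60.2
travel [0.678 3.117 0.061] rot [-0.003  0.008  0.   ]
0.95 [406. 289.] [0.471 0.141 0.077]
0.79 [331. 349.] [0.616 0.144 0.077]
0.77 [381. 260.] [0.468 0.078 0.077]
0.73 [365. 158.] [ 0.326 -0.12   0.011]
0.71 [258. 177.] [ 0.505 -0.204  0.016]
0.65 [384. 208.] [ 0.362 -0.016  0.011]
```

Rind b is in the pan. Next is the near lane with c and d.

```bash
p="python3 -m pendant"
$p '[{"travel":[0.2,0.35,0],"rot":[0,0,0],"fingers":-1},{"travel":[0.4,0.7,0],"rot":[0,0,0],"fingers":-1},{"travel":[0.68,1,0],"rot":[0,0,0],"fingers":-1}]'
$p '[{"travel":[0,0.35,0],"rot":[0,0,0],"fingers":-1},{"travel":[0,0.7,0],"rot":[0,0,0],"fingers":-1},{"travel":[0,1,0],"rot":[0,0,0],"fingers":-1}]'
$p '[{"travel":[0,0.35,0],"rot":[0,0,0],"fingers":-1},{"travel":[0,0.7,0],"rot":[0,0,0],"fingers":-1},{"travel":[0,1,0],"rot":[0,0,0],"fingers":-1},{"travel":[0,1.0,0],"rot":[0,0,0],"fingers":-1},{"travel":[0,1,0],"rot":[0,0,0],"fingers":-1}]'
python3 go.py .4525 .180 .161 86.8
```

```text
clock: 7.85
tcp_pos: [0.4344, -0.0708, 0.2369]
orientation: [-0.001, 0.028, 1.0, 0.001]
wrist_force: [0.4, 0.1, -1.8]
finger_gap: 0.0232
grip_force: 60.3
clock: 8.15
tcp_pos: [0.4408, 0.0492, 0.2375]
orientation: [-0.001, 0.028, 1.0, 0.0]
wrist_force: [1.3, -0.1, -2.0]
finger_gap: 0.0233
grip_force: 60.4
clock: 8.65
tcp_pos: [0.4479, 0.1675, 0.2374]
orientation: [-0.001, 0.027, 1.0, -0.0]
wrist_force: [0.1, -1.0, -2.3]
finger_gap: 0.0231
grip_force: 60.4
t 8.65 tcp [0.4479 0.1675 0.2374] yaw 86.94 F [ 0.1 -1.  -2.3] gap 0.0231 grip 60.4
travel [-0.035  0.106  0.636] rot [-0.001 -0.003  0.002]
```

```bash
p="python3 -m pendant"
$p '[{"travel":[-0.02,0.1,0],"rot":[0,0,0],"fingers":-1},{"travel":[-0.02,0.1,0.3],"rot":[0,0,0],"fingers":-1},{"travel":[-0.02,0.1,0.55],"rot":[0,0,0],"fingers":-1},{"travel":[-0.02,0.1,0.63],"rot":[0,0,0],"fingers":-1},{"travel":[-0.02,0.1,0.63],"rot":[0,0,0],"fingers":-1},{"travel":[-0.02,0.1,0.63],"rot":[0,0,0],"fingers":-1}]'
python3 go.py .4525 .180 .161 86.8
```

```text
clock: 9.25
tcp_pos: [0.453, 0.1785, 0.1643]
orientation: [0.001, 0.029, 1.0, 0.0]
wrist_force: [0.4, -0.7, -2.3]
finger_gap: 0.0229
grip_force: 60.4
t 9.25 tcp [0.453  0.1785 0.1643] yaw 86.73 F [ 0.4 -0.7 -2.3] gap 0.0229 grip 60.4
travel [0.005 0.012 0.027] rot [ 0.     0.001 -0.001]
```

```bash
p="python3 -m pendant"
$p '[{"travel":[0,-0.12,0.02],"rot":[0,0,0],"fingers":-1},{"travel":[0,-0.26,0.02],"rot":[0,0,0],"fingers":-1},{"travel":[0,-0.4,0.02],"rot":[0,0,0],"fingers":-1},{"travel":[0,-0.55,0.02],"rot":[0,0,0],"fingers":-1},{"travel":[0,-0.7,0.02],"rot":[0,0,0],"fingers":-1},{"travel":[0,-0.85,0.02],"rot":[0,0,0],"fingers":-1},{"travel":[0,-1,0.02],"rot":[0,0,0],"fingers":-1}]'
python3 go.py .444 .03 .161 86.8
python3 - <<'E'
from h import *
im,d=env.read_camera("top"); cv2.imwrite("pics/top2.png",im[100:400,130:560])
for o in env.outline_of("top","rind_a"):
    P=cloud("top",d,o["mask"]); print(round(o["conf"],2),np.round(o["xy"]),np.round(np.median(P,0),3))
E
```

```text
clock: 9.95
tcp_pos: [0.4462, 0.0575, 0.1623]
orientation: [0.001, 0.028, 1.0, -0.0]
wrist_force: [-0.4, 0.7, -1.0]
finger_gap: 0.023
grip_force: 60.4
t 9.95 tcp [0.4462 0.0575 0.1623] yaw 86.76 F [-0.4  0.7 -1. ] gap 0.023 grip 60.4
travel [ 0.006 -0.23   0.011] rot [-0.     0.003 -0.001]
0.93 [412. 391.] [ 0.327 -0.123  0.011]
0.82 [461. 274.] [ 0.508 -0.202  0.015]
0.75 [345. 370.] [ 0.362 -0.018  0.011]
```

View pics/top2.png

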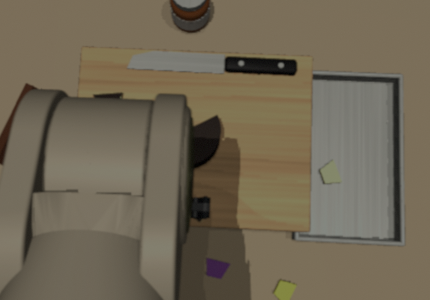

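The arm hides the lane, and rind b shows pale side up in the pan at crop (330,172). I'll continue the stroke.

```bash
p="python3 -m pendant"
$p '[{"travel":[0,-0.12,0],"rot":[0,0,0],"fingers":-1},{"travel":[0,-0.26,0],"rot":[0,0,0],"fingers":-1},{"travel":[0,-0.4,0],"rot":[0,0,0],"fingers":-1},{"travel":[0,-0.55,0],"rot":[0,0,0],"fingers":-1},{"travel":[0,-0.7,0],"rot":[0,0,0],"fingers":-1},{"travel":[0,-0.85,0],"rot":[0,0,0],"fingers":-1},{"travel":[0,-1,0],"rot":[0,0,0],"fingers":-1}]'
$p '[{"travel":[0,-0.14,0],"rot":[0,0,0],"fingers":-1},{"travel":[0,-0.28,0],"rot":[0,0,0],"fingers":-1},{"travel":[0,-0.4,0],"rot":[0,0,0],"fingers":-1},{"travel":[0,-0.55,0],"rot":[0,0,0],"fingers":-1},{"travel":[0,-0.7,0],"rot":[0,0,0],"fingers":-1},{"travel":[0,-0.85,0],"rot":[0,0,0],"fingers":-1},{"travel":[0,-1,0],"rot":[0,0,0],"fingers":-1},{"travel":[0,-1.0,0],"rot":[0,0,0],"fingers":-1}]'
$p '[{"travel":[0,-0.1,0],"rot":[0,0,0],"fingers":-1},{"travel":[0,-0.2,0],"rot":[0,0,0],"fingers":-1},{"travel":[0,-0.2,0],"rot":[0,0,0],"fingers":-1},{"travel":[0,-0.2,-0.3],"rot":[0,0,0],"fingers":-1},{"travel":[0,-0.2,-0.62],"rot":[0,0,0],"fingers":-1},{"travel":[0,-0.2,-0.62],"rot":[0,0,0],"fingers":-1}]'
python3 go.py .637 .165 .235 -3.2
python3 - <<'E'
from h import *
for n in("top","scene"):
    im,d=env.read_camera(n); cv2.imwrite(f"pics/{n}3.png",im)
    for o in env.outline_of(n,"rind_a"):
        P=cloud(n,d,o["mask"]); print(round(o["conf"],2),np.round(o["xy"]),np.round(np.median(P,0),3),np.round(P.max(0),3))
E
```

```text
clock: 10.75
tcp_pos: [0.4393, -0.0615, 0.1619]
orientation: [0.001, 0.028, 1.0, -0.0]
wrist_force: [-0.3, 0.4, -2.7]
finger_gap: 0.0232
grip_force: 60.3
clock: 11.55
tcp_pos: [0.4329, -0.1827, 0.1619]
orientation: [0.001, 0.029, 1.0, -0.001]
wrist_force: [-0.5, 0.9, -2.3]
finger_gap: 0.023
grip_force: 60.3
clock: 12.15
tcp_pos: [0.4331, -0.206, 0.2402]
orientation: [0.004, 0.028, 1.0, -0.002]
wrist_force: [1.5, -1.0, -2.1]
finger_gap: 0.0234
grip_force: 60.7
t 12.15 tcp [ 0.4331 -0.206   0.2402] yaw 86.8 F [ 1.5 -1.  -2.1] gap 0.0234 grip 60.7
travel [-1.524  3.181  0.042] rot [0.002 0.009 1.5  ]
0.88 [239. 196.] [0.618 0.141 0.077] [0.631 0.164 0.082]
0.82 [462. 302.] [ 0.459 -0.203  0.015] [ 0.472 -0.192  0.02 ]
0.71 [411. 392.] [ 0.327 -0.124  0.011] [ 0.344 -0.107  0.016]
0.7 [471. 325.] [ 0.426 -0.217  0.021] [ 0.438 -0.142  0.316]
0.62 [344. 367.] [ 0.363 -0.018  0.011] [ 0.378 -0.004  0.016]
0.61 [464. 273.] [ 0.507 -0.203  0.016] [ 0.527 -0.187  0.02 ]
0.75 [330. 345.] [0.615 0.145 0.077] [0.625 0.166 0.081]
0.74 [364. 158.] [ 0.327 -0.12   0.011] [ 0.341 -0.105  0.015]
0.7 [386. 206.] [ 0.361 -0.017  0.011] [ 0.375 -0.002  0.015]
0.5 [280. 162.] [ 0.457 -0.205  0.015] [ 0.468 -0.194  0.018]
0.5 [289. 148.] [ 0.425 -0.215  0.019] [ 0.435 -0.195  0.026]
0.18 [228. 160.] [ 0.534 -0.271  0.005] [ 0.664 -0.153  0.146]
```

View pics/scene3.png

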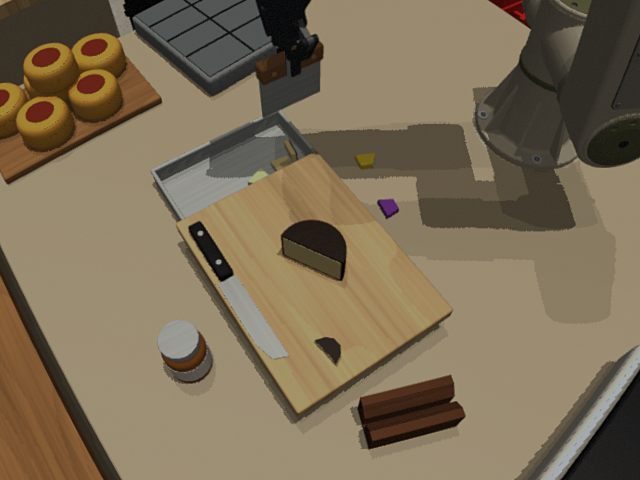

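Rinds c and d are in the pan at about (280,162) and (289,148) in the scene view. Only a, at (330,347), is left on the board. The half cheese, knife and jar have not moved. The gap between the half cheese and the knife is narrower than the blade, so I'll draw a toward the near lane first.

```bash
p="python3 -m pendant"
$p '[{"travel":[-0.15,0.15,0],"rot":[0,0,0.14],"fingers":-1},{"travel":[-0.3,0.3,0],"rot":[0,0,0.28],"fingers":-1},{"travel":[-0.45,0.45,0],"rot":[0,0,0.42],"fingers":-1},{"travel":[-0.6,0.6,0],"rot":[0,0,0.56],"fingers":-1},{"travel":[-0.75,0.75,0],"rot":[0,0,0.7],"fingers":-1},{"travel":[-0.9,0.9,0],"rot":[0,0,0.84],"fingers":-1},{"travel":[-1,1,0],"rot":[0,0,0.98],"fingers":-1},{"travel":[-1,1,0],"rot":[0,0,1],"fingers":-1}]'
python3 go.py .643 .172 .235 -3.2
```

```text
clock: 13.15
tcp_pos: [0.5577, -0.0899, 0.2332]
orientation: [-0.001, 0.524, 0.852, -0.0]
wrist_force: [0.3, 0.2, -3.0]
finger_gap: 0.0234
grip_force: 60.5
t 13.15 tcp [ 0.5577 -0.0899  0.2332] yaw 26.82 F [ 0.3  0.2 -3. ] gap 0.0234 grip 60.5
travel [ 1.627  1.619 -0.014] rot [-0.002 -0.002  0.5  ]
```

```bash
p="python3 -m pendant"
$p '[{"travel":[0.25,0.25,0],"rot":[0,0,0.13],"fingers":-1},{"travel":[0.5,0.5,0],"rot":[0,0,0.26],"fingers":-1},{"travel":[0.75,0.75,0],"rot":[0,0,0.39],"fingers":-1},{"travel":[1,1,0],"rot":[0,0,0.5],"fingers":-1},{"travel":[1,1,0],"rot":[0,0,0.5],"fingers":-1}]'
python3 go.py .643 .172 .235 -3.2
```

```text
clock: 13.65
tcp_pos: [0.6102, 0.0736, 0.2337]
orientation: [-0.001, 0.725, 0.689, -0.0]
wrist_force: [-0.4, -1.0, -1.5]
finger_gap: 0.0232
grip_force: 60.4
t 13.65 tcp [0.6102 0.0736 0.2337] yaw -2.92 F [-0.4 -1.  -1.5] gap 0.0232 grip 60.4
travel [ 0.833  0.232 -0.01 ] rot [-0.002 -0.001  0.005]
```

```bash
p="python3 -m pendant"
$p '[{"travel":[0.4,0.12,0],"rot":[0,0,0.005],"fingers":-1},{"travel":[0.83,0.23,0],"rot":[0,0,0.005],"fingers":-1},{"travel":[0.83,0.23,0],"rot":[0,0,0.005],"fingers":-1},{"travel":[0.83,0.23,0],"rot":[0,0,0.005],"fingers":-1}]'
python3 go.py .643 .172 .161 -3.2
```

```text
clock: 14.05
tcp_pos: [0.6427, 0.1679, 0.2337]
orientation: [-0.001, 0.727, 0.687, -0.001]
wrist_force: [-0.1, -0.5, -2.1]
finger_gap: 0.0234
grip_force: 60.4
t 14.05 tcp [0.6427 0.1679 0.2337] yaw -3.29 F [-0.1 -0.5 -2.1] gap 0.0234 grip 60.4
travel [0.035 0.003 0.605] rot [-0.003  0.001 -0.001]
```

```bash
p="python3 -m pendant"
$p '[{"travel":[0.035,0,0.2],"rot":[0,0,0],"fingers":-1},{"travel":[0.035,0,0.45],"rot":[0,0,0],"fingers":-1},{"travel":[0.035,0,0.6],"rot":[0,0,0],"fingers":-1},{"travel":[0.035,0,0.61],"rot":[0,0,0],"fingers":-1},{"travel":[0.035,0,0.61],"rot":[0,0,0],"fingers":-1}]'
python3 go.py .487 .172 .161 -3.2
```

```text
clock: 14.55
tcp_pos: [0.643, 0.1698, 0.1619]
orientation: [-0.0, 0.729, 0.685, -0.001]
wrist_force: [0.3, -0.1, -1.6]
finger_gap: 0.0233
grip_force: 60.9
t 14.55 tcp [0.643  0.1698 0.1619] yaw -3.57 F [ 0.3 -0.1 -1.6] gap 0.0233 grip 60.9
travel [-0.063 -1.299  0.009] rot [-0.001  0.001 -0.006]
```

```bash
p="python3 -m pendant"
$p '[{"travel":[-0.01,-0.13,0],"rot":[0,0,0],"fingers":-1},{"travel":[-0.02,-0.26,0],"rot":[0,0,0],"fingers":-1},{"travel":[-0.03,-0.4,0],"rot":[0,0,0],"fingers":-1},{"travel":[-0.04,-0.54,0],"rot":[0,0,0],"fingers":-1},{"travel":[-0.05,-0.68,0],"rot":[0,0,0],"fingers":-1},{"travel":[-0.06,-0.82,0],"rot":[0,0,0],"fingers":-1},{"travel":[-0.07,-0.92,0],"rot":[0,0,0],"fingers":-1},{"travel":[-0.08,-1,0],"rot":[0,0,0],"fingers":-1}]'
$p '[{"travel":[-0.01,-0.12,0],"rot":[0,0,0],"fingers":-1},{"travel":[-0.02,-0.22,0],"rot":[0,0,0],"fingers":-1},{"travel":[-0.02,-0.3,0],"rot":[0,0,0],"fingers":-1},{"travel":[-0.02,-0.3,0],"rot":[0,0,0],"fingers":-1}]'
$p '[{"travel":[0,0.05,-0.05],"rot":[0,0,0],"fingers":-1},{"travel":[0,0.1,-0.4],"rot":[0,0,0],"fingers":-1},{"travel":[0,0.2,-0.65],"rot":[0,0,0],"fingers":-1},{"travel":[0,0.2,-0.65],"rot":[0,0,0],"fingers":-1}]'
python3 go.py .453 .182 .235 86.8
python3 - <<'E'
from h import *
for n in("top","scene"):
    im,d=env.read_camera(n); cv2.imwrite(f"pics/{n}4.png",im)
    for o in env.outline_of(n,"rind_a"):
        P=cloud(n,d,o["mask"]); print(n,round(o["conf"],2),np.round(o["xy"]),np.round(np.median(P,0),3),np.round(P.min(0),3),np.round(P.max(0),3))
E
```

```text
clock: 15.35
tcp_pos: [0.5231, 0.1688, 0.1633]
orientation: [0.001, 0.729, 0.685, 0.001]
wrist_force: [-0.6, 0.1, -1.8]
finger_gap: 0.023
grip_force: 61.0
clock: 15.75
tcp_pos: [0.4861, 0.1692, 0.1624]
orientation: [-0.0, 0.728, 0.685, -0.0]
wrist_force: [-0.2, -0.1, -1.8]
finger_gap: 0.0233
grip_force: 61.0
clock: 16.15
tcp_pos: [0.5163, 0.1682, 0.2452]
orientation: [0.003, 0.729, 0.685, 0.004]
wrist_force: [0.2, 0.8, -2.0]
finger_gap: 0.0231
grip_force: 61.1
t 16.15 tcp [0.5163 0.1682 0.2452] yaw -3.54 F [ 0.2  0.8 -2. ] gap 0.0231 grip 61.1
travel [ 0.082 -0.534  0.08 ] rot [ 0.01   0.006 -1.506]
top 0.85 [344. 368.] [ 0.363 -0.018  0.011] [ 0.349 -0.037  0.006] [ 0.376 -0.004  0.015]
top 0.77 [237. 292.] [0.474 0.142 0.077] [0.462 0.12  0.065] [0.484 0.163 0.081]
top 0.74 [474. 326.] [ 0.426 -0.219  0.02 ] [ 0.416 -0.241  0.003] [ 0.436 -0.198  0.027]
top 0.65 [463. 274.] [ 0.508 -0.202  0.015] [ 0.493 -0.217  0.003] [ 0.53  -0.186  0.02 ]
top 0.64 [412. 393.] [ 0.327 -0.123  0.011] [ 0.308 -0.142 -0.001] [ 0.342 -0.107  0.016]
top 0.58 [465. 302.] [ 0.459 -0.206  0.015] [ 0.441 -0.219  0.007] [ 0.474 -0.192  0.02 ]
scene 0.86 [387. 208.] [ 0.362 -0.016  0.012] [ 0.344 -0.04  -0.002] [ 0.374 -0.001  0.016]
scene 0.79 [364. 159.] [ 0.326 -0.12   0.011] [ 0.302 -0.139 -0.   ] [ 0.34  -0.105  0.015]
scene 0.74 [240. 299.] [0.67  0.001 0.07 ] [ 0.651 -0.141  0.065] [0.691 0.115 0.087]
scene 0.7 [288. 151.] [ 0.425 -0.213  0.019] [ 0.41  -0.239  0.004] [ 0.435 -0.196  0.026]
scene 0.52 [280. 162.] [ 0.456 -0.205  0.015] [ 0.439 -0.217  0.008] [ 0.469 -0.194  0.021]
scene 0.47 [401. 291.] [0.479 0.14  0.071] [0.477 0.126 0.066] [0.512 0.165 0.151]
```

View pics/scene4.png

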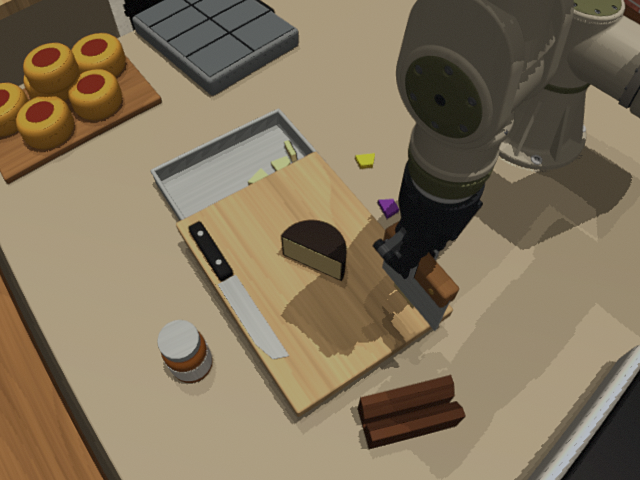

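Rind a now lies at (.473,.142) in the near lane, behind the blade in the view at about (401,291). The other three are in the pan. I'll turn the blade back and sweep.

```bash
p="python3 -m pendant"
$p '[{"travel":[0.02,-0.1,0],"rot":[0,0,-0.14],"fingers":-1},{"travel":[0.04,-0.2,0],"rot":[0,0,-0.28],"fingers":-1},{"travel":[0.06,-0.3,0],"rot":[0,0,-0.42],"fingers":-1},{"travel":[0.08,-0.4,0],"rot":[0,0,-0.56],"fingers":-1},{"travel":[0.1,-0.53,0],"rot":[0,0,-0.7],"fingers":-1},{"travel":[0.1,-0.53,0],"rot":[0,0,-0.84],"fingers":-1},{"travel":[0.1,-0.53,0],"rot":[0,0,-1],"fingers":-1}]'
$p '[{"travel":[0,0,0],"rot":[0,0,-0.14],"fingers":-1},{"travel":[0,0,0],"rot":[0,0,-0.28],"fingers":-1},{"travel":[0,0,0],"rot":[0,0,-0.42],"fingers":-1},{"travel":[0,0,0],"rot":[0,0,-0.506],"fingers":-1},{"travel":[0,0,0],"rot":[0,0,-0.506],"fingers":-1}]'
python3 go.py .453 .184 .235 86.8
```

```text
clock: 17.05
tcp_pos: [0.4468, 0.1837, 0.2386]
orientation: [-0.001, 0.293, 0.956, -0.001]
wrist_force: [0.5, -0.1, -1.9]
finger_gap: 0.0231
grip_force: 60.9
clock: 17.55
tcp_pos: [0.4474, 0.1835, 0.2387]
orientation: [-0.001, 0.036, 0.999, -0.0]
wrist_force: [0.5, -0.3, -1.8]
finger_gap: 0.0235
grip_force: 60.9
t 17.55 tcp [0.4474 0.1835 0.2387] yaw 85.86 F [ 0.5 -0.3 -1.8] gap 0.0235 grip 60.9
travel [-0.046  0.007  0.03 ] rot [-0.001 -0.003 -0.016]
```

```bash
p="python3 -m pendant"
$p '[{"travel":[-0.04,0,0.25],"rot":[0,0,-0.016],"fingers":-1},{"travel":[-0.04,0,0.5],"rot":[0,0,-0.016],"fingers":-1},{"travel":[-0.04,0,0.64],"rot":[0,0,-0.016],"fingers":-1},{"travel":[-0.04,0,0.64],"rot":[0,0,-0.016],"fingers":-1},{"travel":[-0.04,0,0.64],"rot":[0,0,-0.016],"fingers":-1}]'
python3 go.py .446 .0575 .161 86.8
```

```text
clock: 18.05
tcp_pos: [0.4527, 0.1833, 0.1629]
orientation: [-0.001, 0.029, 1.0, -0.0]
wrist_force: [0.1, -0.4, -1.7]
finger_gap: 0.023
grip_force: 61.0
t 18.05 tcp [0.4527 0.1833 0.1629] yaw 86.73 F [ 0.1 -0.4 -1.7] gap 0.023 grip 61.0
travel [-0.004 -1.049  0.017] rot [-0.    -0.001 -0.001]
```

```bash
p="python3 -m pendant"
$p '[{"travel":[0,-0.12,0],"rot":[0,0,0],"fingers":-1},{"travel":[0,-0.26,0],"rot":[0,0,0],"fingers":-1},{"travel":[0,-0.4,0],"rot":[0,0,0],"fingers":-1},{"travel":[0,-0.55,0],"rot":[0,0,0],"fingers":-1},{"travel":[0,-0.7,0],"rot":[0,0,0],"fingers":-1},{"travel":[0,-0.85,0],"rot":[0,0,0],"fingers":-1},{"travel":[0,-1,0],"rot":[0,0,0],"fingers":-1}]'
$p '[{"travel":[0,-0.14,0],"rot":[0,0,0],"fingers":-1},{"travel":[0,-0.28,0],"rot":[0,0,0],"fingers":-1},{"travel":[0,-0.4,0],"rot":[0,0,0],"fingers":-1},{"travel":[0,-0.55,0],"rot":[0,0,0],"fingers":-1},{"travel":[0,-0.7,0],"rot":[0,0,0],"fingers":-1},{"travel":[0,-0.85,0],"rot":[0,0,0],"fingers":-1},{"travel":[0,-1,0],"rot":[0,0,0],"fingers":-1}]'
$p '[{"travel":[0,-0.14,0],"rot":[0,0,0],"fingers":-1},{"travel":[0,-0.28,0],"rot":[0,0,0],"fingers":-1},{"travel":[0,-0.4,0],"rot":[0,0,0],"fingers":-1},{"travel":[0,-0.55,0],"rot":[0,0,0],"fingers":-1},{"travel":[0,-0.7,0],"rot":[0,0,0],"fingers":-1},{"travel":[0,-0.85,0],"rot":[0,0,0],"fingers":-1},{"travel":[0,-1,0],"rot":[0,0,0],"fingers":-1},{"travel":[0,-1,0],"rot":[0,0,0],"fingers":-1}]'
$p '[{"travel":[0,-0.1,0],"rot":[0,0,0],"fingers":-1},{"travel":[0,-0.2,0],"rot":[0,0,0],"fingers":-1},{"travel":[0,-0.2,0],"rot":[0,0,0],"fingers":-1},{"travel":[0,-0.2,-0.3],"rot":[0,0,0],"fingers":-1},{"travel":[0,-0.2,-0.62],"rot":[0,0,0],"fingers":-1},{"travel":[0,-0.2,-0.62],"rot":[0,0,0],"fingers":-1}]'
python3 go.py .5799 .2722 .235 66.4
python3 - <<'E'
from h import *
for n in("top","scene"):
    im,d=env.read_camera(n); cv2.imwrite(f"pics/{n}5.png",im)
    for o in env.outline_of(n,"rind_a"):
        P=cloud(n,d,o["mask"]); print(n,round(o["conf"],2),np.round(o["xy"]),np.round(np.median(P,0),3),np.round(P.min(0),3),np.round(P.max(0),3))
im=cv2.imread("pics/top5.png"); cv2.imwrite("pics/crop5.png",cv2.resize(im[130:360,130:560],None,fx=1.8,fy=1.8))
E
```

```text
clock: 18.75
tcp_pos: [0.4468, 0.0622, 0.1643]
orientation: [0.001, 0.028, 1.0, -0.0]
wrist_force: [0.4, 0.3, -0.9]
finger_gap: 0.023
grip_force: 60.9
clock: 19.45
tcp_pos: [0.4399, -0.0577, 0.1643]
orientation: [0.001, 0.028, 1.0, -0.0]
wrist_force: [0.1, -0.4, -1.6]
finger_gap: 0.0233
grip_force: 60.9
clock: 20.25
tcp_pos: [0.4334, -0.1787, 0.1643]
orientation: [0.001, 0.03, 1.0, -0.001]
wrist_force: [0.2, -0.1, -1.8]
finger_gap: 0.0231
grip_force: 60.9
clock: 20.85
tcp_pos: [0.4342, -0.2013, 0.2426]
orientation: [0.004, 0.028, 1.0, -0.002]
wrist_force: [1.2, 0.3, -1.9]
finger_gap: 0.023
grip_force: 61.2
t 20.85 tcp [ 0.4342 -0.2013  0.2426] yaw 86.82 F [ 1.2  0.3 -1.9] gap 0.023 grip 61.2
travel [-0.994  4.007  0.054] rot [-0.003  0.008  0.34 ]
top 0.88 [412. 392.] [ 0.327 -0.123  0.011] [ 0.308 -0.141 -0.003] [ 0.342 -0.107  0.016]
top 0.73 [464. 274.] [ 0.506 -0.202  0.015] [ 0.492 -0.22   0.001] [ 0.528 -0.187  0.021]
top 0.7 [344. 369.] [ 0.363 -0.018  0.011] [ 0.347 -0.037  0.006] [ 0.378 -0.004  0.015]
top 0.65 [337. 161.] [ 0.672 -0.012  0.071] [ 0.652 -0.144  0.063] [0.697
[... 218 characters left out ...]
47  -0.204  0.015] [ 0.469 -0.205  0.011] [ 0.472 -0.2    0.02 ]
top 0.35 [323. 245.] [0.537 0.013 0.121] [ 0.51  -0.028  0.063] [0.589 0.067 0.126]
scene 0.83 [365. 158.] [ 0.326 -0.12   0.011] [ 0.296 -0.139 -0.002] [ 0.341 -0.105  0.014]
scene 0.75 [385. 206.] [ 0.36  -0.015  0.012] [ 0.344 -0.037  0.001] [ 0.375 -0.002  0.015]
scene 0.72 [290. 151.] [ 0.425 -0.216  0.02 ] [ 0.412 -0.238  0.006] [ 0.434 -0.198  0.026]
scene 0.56 [286. 162.] [ 0.451 -0.191  0.027] [ 0.438 -0.197  0.024] [ 0.465 -0.186  0.034]
scene 0.47 [255. 175.] [ 0.503 -0.203  0.016] [ 0.485 -0.218  0.005] [ 0.524 -0.196  0.019]
scene 0.45 [278. 162.] [ 0.461 -0.209  0.015] [ 0.44  -0.217  0.006] [ 0.469 -0.194  0.019]
```

View pics/crop5.png

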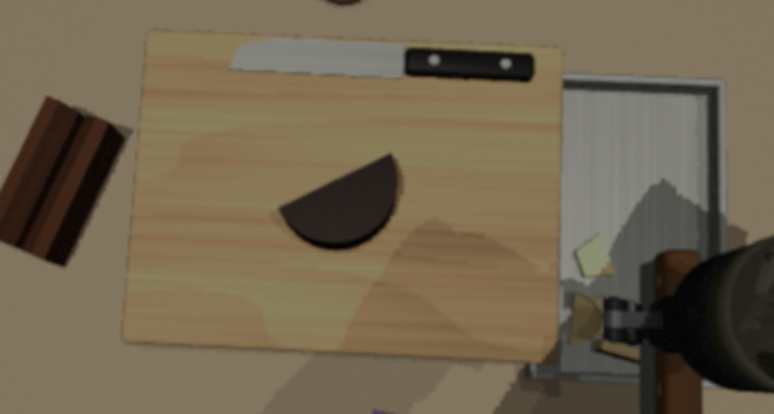

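The board is clear. The four offcuts are in the pan, at crop (595,257), (583,310) with one lying on another, and (618,350). All are below the rim (max z 0.034). Now I'll return the scraper to its rest.

```bash
p="python3 -m pendant"
$p '[{"travel":[-0.08,0.33,0],"rot":[0,0,0.11],"fingers":-1},{"travel":[-0.16,0.66,0],"rot":[0,0,0.22],"fingers":-1},{"travel":[-0.25,1,0],"rot":[0,0,0.34],"fingers":-1}]'
python3 go.py .5799 .2722 .235 66.4
```

```text
clock: 21.35
tcp_pos: [0.4677, -0.0806, 0.236]
orientation: [-0.001, 0.208, 0.978, 0.0]
wrist_force: [1.3, -0.4, -2.0]
finger_gap: 0.0232
grip_force: 61.0
t 21.35 tcp [ 0.4677 -0.0806  0.236 ] yaw 66.03 F [ 1.3 -0.4 -2. ] gap 0.0232 grip 61.0
travel [0.34  3.066 0.009] rot [-0.    -0.003 -0.006]
```

```bash
p="python3 -m pendant"
$p '[{"travel":[0.03,0.33,0],"rot":[0,0,0],"fingers":-1},{"travel":[0.06,0.66,0],"rot":[0,0,0],"fingers":-1},{"travel":[0.1,1,0],"rot":[0,0,0],"fingers":-1},{"travel":[0.1,1,0],"rot":[0,0,0],"fingers":-1}]'
python3 go.py .5799 .2722 .235 66.4
```

```text
clock: 21.75
tcp_pos: [0.5054, 0.0371, 0.2359]
orientation: [-0.001, 0.201, 0.979, 0.001]
wrist_force: [-0.4, -1.0, -1.4]
finger_gap: 0.0231
grip_force: 61.0
t 21.75 tcp [0.5054 0.0371 0.2359] yaw 66.75 F [-0.4 -1.  -1.4] gap 0.0231 grip 61.0
travel [0.203 2.045 0.01 ] rot [ 0.001 -0.003  0.006]
```

```bash
p="python3 -m pendant"
$p '[{"travel":[0.03,0.33,0],"rot":[0,0,0],"fingers":-1},{"travel":[0.06,0.66,0],"rot":[0,0,0],"fingers":-1},{"travel":[0.1,1,0],"rot":[0,0,0],"fingers":-1}]'
$p '[{"travel":[0.03,0.33,0],"rot":[0,0,0],"fingers":-1},{"travel":[0.06,0.66,0],"rot":[0,0,0],"fingers":-1},{"travel":[0.1,1,0],"rot":[0,0,0],"fingers":-1},{"travel":[0.1,1.04,0],"rot":[0,0,0],"fingers":-1},{"travel":[0.1,1.0,0],"rot":[0,0,0],"fingers":-1}]' || true
python3 go.py .5799 .2722 .165 66.4
```

```text
clock: 22.05
tcp_pos: [0.5421, 0.1481, 0.2362]
orientation: [-0.001, 0.205, 0.979, -0.001]
wrist_force: [0.5, -0.7, -1.5]
finger_gap: 0.0232
grip_force: 61.0
t 22.05 tcp [0.5421 0.1481 0.2362] yaw 66.34 F [ 0.5 -0.7 -1.5] gap 0.0232 grip 61.0
travel [0.126 1.075 0.592] rot [-0.002 -0.002 -0.001]out of range: a shift must lie within [-1, 1]
```

```bash
p="python3 -m pendant"
$p '[{"travel":[0.04,0.33,0],"rot":[0,0,0],"fingers":-1},{"travel":[0.08,0.66,0],"rot":[0,0,0],"fingers":-1},{"travel":[0.12,0.95,0],"rot":[0,0,0],"fingers":-1},{"travel":[0.12,1,0],"rot":[0,0,0],"fingers":-1},{"travel":[0.12,1,0],"rot":[0,0,0],"fingers":-1}]'
python3 go.py .5799 .2722 .165 66.4
```

```text
clock: 22.55
tcp_pos: [0.5768, 0.2637, 0.2357]
orientation: [-0.001, 0.204, 0.979, -0.001]
wrist_force: [0.3, -1.5, -2.1]
finger_gap: 0.0233
grip_force: 61.0
t 22.55 tcp [0.5768 0.2637 0.2357] yaw 66.5 F [ 0.3 -1.5 -2.1] gap 0.0233 grip 61.0
travel [0.004 0.077 0.589] rot [-0.002 -0.002  0.002]
```

```bash
p="python3 -m pendant"
$p '[{"travel":[0,0.077,0],"rot":[0,0,0],"fingers":-1},{"travel":[0,0.077,0.3],"rot":[0,0,0],"fingers":-1},{"travel":[0,0.077,0.55],"rot":[0,0,0],"fingers":-1},{"travel":[0,0.077,0.55],"rot":[0,0,0],"fingers":-1},{"travel":[0,0.077,0.55],"rot":[0,0,0],"fingers":-1},{"travel":[0,0.077,0.55],"rot":[0,0,0],"fingers":-1}]'
python3 go.py .5799 .2722 .1027 66.4
python3 - <<'E'
from h import *
u=np.array([np.cos(np.radians(-23.6)),np.sin(np.radians(-23.6))]); v=np.array([-u[1],u[0]])
for n in("top","scene"):
    im,d=env.read_camera(n); cv2.imwrite(f"pics/{n}6.png",im); P=cloud(n,d,np.ones(d.shape,bool)); z=P[:,2]; L=(P[:,:2]-[.5795,.2722])@np.c_[u,v]
    near=(abs(L[:,0])<.075)&(abs(L[:,1])<.05)
    for nm,lo,hi in(("rest",.055,.064),("blade",.08,.135),("griptop",.168,.185)):
        k=near&(z>lo)&(z<hi)
        if nm=="blade": k&=abs(L[:,1])<.012
        if k.sum()>10: print(n,nm,k.sum(),"u",np.percentile(L[k,0],[2,98]).round(4),"v",np.percentile(L[k,1],[1,50,99]).round(4))
E
```

```text
clock: 23.15
tcp_pos: [0.5823, 0.2716, 0.1739]
orientation: [0.001, 0.205, 0.979, 0.001]
wrist_force: [0.6, -0.5, -1.1]
finger_gap: 0.0232
grip_force: 60.9
t 23.15 tcp [0.5823 0.2716 0.1739] yaw 66.35 F [ 0.6 -0.5 -1.1] gap 0.0232 grip 60.9
travel [ 0.021 -0.005  0.593] rot [ 0.002  0.002 -0.001]
top rest 1024 u [-0.0642  0.0624] v [-0.032  -0.0235  0.0271]
top blade 714 u [-0.0524  0.0541] v [-0.0028 -0.0017 -0.0004]
top griptop 514 u [-0.0533  0.054 ] v [-0.0188 -0.0118  0.0109]
scene rest 1131 u [-0.0291  0.0594] v [-0.0306  0.0181  0.0282]
scene blade 304 u [-0.0031  0.0512] v [-0.0008  0.0017  0.0025]
scene griptop 353 u [-0.0538  0.0514] v [-0.0181  0.0115  0.0244]
```

The blade is centred over the slot to within about 2 mm. Lowering it now.

```bash
p="python3 -m pendant"
$p '[{"travel":[0.01,0,0.12],"rot":[0,0,0],"fingers":-1},{"travel":[0.02,0,0.24],"rot":[0,0,0],"fingers":-1},{"travel":[0.02,0,0.32],"rot":[0,0,0],"fingers":-1},{"travel":[0.02,0,0.4],"rot":[0,0,0],"fingers":-1},{"travel":[0.02,0,0.45],"rot":[0,0,0],"fingers":-1},{"travel":[0.02,0,0.45],"rot":[0,0,0],"fingers":-1}]'
python3 go.py .5799 .2722 .1027 66.4
```

```text
clock: 23.85
tcp_pos: [0.5785, 0.2726, 0.117]
orientation: [-0.001, 0.205, 0.979, -0.0]
wrist_force: [-1.3, 0.2, -2.1]
finger_gap: 0.0232
grip_force: 61.1
t 23.85 tcp [0.5785 0.2726 0.117 ] yaw 66.4 F [-1.3  0.2 -2.1] gap 0.0232 grip 61.1
travel [-0.012  0.001  0.119] rot [-0.001 -0.001 -0.   ]
```

```bash
p="python3 -m pendant"
$p '[{"travel":[0,0,0.04],"rot":[0,0,0],"fingers":-1},{"travel":[0,0,0.08],"rot":[0,0,0],"fingers":-1},{"travel":[0,0,0.11],"rot":[0,0,0],"fingers":-1},{"travel":[0,0,0.11],"rot":[0,0,0],"fingers":-1},{"travel":[0,0,0.11],"rot":[0,0,0],"fingers":-1}]'
python3 go.py .5799 .2722 .1027 66.4
```

```text
clock: 24.35
tcp_pos: [0.5789, 0.2728, 0.1045]
orientation: [-0.0, 0.204, 0.979, -0.0]
wrist_force: [0.6, -1.7, -0.8]
finger_gap: 0.0233
grip_force: 61.1
t 24.35 tcp [0.5789 0.2728 0.1045] yaw 66.4 F [ 0.6 -1.7 -0.8] gap 0.0233 grip 61.1
travel [-0.01  -0.001  0.015] rot [-0. -0.  0.]
```

```bash
p="python3 -m pendant"
$p '[{"travel":[0,0,0.01],"rot":[0,0,0],"fingers":-1},{"travel":[0,0,0.01],"rot":[0,0,0],"fingers":-1},{"travel":[0,0,0.01],"rot":[0,0,0],"fingers":1},{"travel":[0,0,0.01],"rot":[0,0,0],"fingers":1},{"travel":[0,0,0.01],"rot":[0,0,0],"fingers":1},{"travel":[0,0,0.01],"rot":[0,0,0],"fingers":1},{"travel":[0,0,0.01],"rot":[0,0,0],"fingers":1},{"travel":[0,0,0.01],"rot":[0,0,0],"fingers":1},{"travel":[0,0,0.01],"rot":[0,0,0],"fingers":1}]'
$p '[{"travel":[0,0,-0.15],"rot":[0,0,0],"fingers":1},{"travel":[0,0,-0.4],"rot":[0,0,0],"fingers":1},{"travel":[0,0,-0.7],"rot":[0,0,0],"fingers":1},{"travel":[0,0,-1],"rot":[0,0,0],"fingers":1},{"travel":[0,0,-1],"rot":[0,0,0],"fingers":1}]'
$p '[{"travel":[0.3,0.3,-0.3],"rot":[0,0,0],"fingers":1},{"travel":[0.6,0.6,-0.3],"rot":[0,0,0],"fingers":1},{"travel":[0.9,0.9,-0.3],"rot":[0,0,0],"fingers":1},{"travel":[0.9,0.9,-0.3],"rot":[0,0,0],"fingers":1},{"travel":[0.9,0.9,-0.3],"rot":[0,0,0],"fingers":1}]'
python3 - <<'E'
from h import *
u=np.array([np.cos(np.radians(-23.6)),np.sin(np.radians(-23.6))]); v=np.array([-u[1],u[0]])
for n in("top","scene"):
    im,d=env.read_camera(n); cv2.imwrite(f"pics/{n}7.png",im); P=cloud(n,d,np.ones(d.shape,bool)); z=P[:,2]; L=(P[:,:2]-[.5795,.2722])@np.c_[u,v]
    near=(abs(L[:,0])<.075)&(abs(L[:,1])<.05)
    for nm,lo,hi in(("rest",.055,.064),("griptop",.107,.125)):
        k=near&(z>lo)&(z<hi)
        if k.sum()>10: print(n,nm,k.sum(),"u",np.percentile(L[k,0],[2,98]).round(4),"v",np.percentile(L[k,1],[1,50,99]).round(4),"z",np.percentile(z[k],[5,50,95]).round(4))
    for o in env.outline_of(n,"rind_a"):
        Q=cloud(n,d,o["mask"]); print(n,round(o["conf"],2),np.round(np.median(Q,0),3),np.round(Q.max(0),3))
a=cv2.imread("pics/scene7.png"); cv2.imwrite("pics/crop7.png",a[80:460,140:520])
E
```

```text
clock: 25.25
tcp_pos: [0.5789, 0.2728, 0.1033]
orientation: [0.0, 0.204, 0.979, 0.0]
wrist_force: [0.4, -0.5, 0.0]
finger_gap: 0.0854
grip_force: 0.0
clock: 25.75
tcp_pos: [0.5815, 0.2737, 0.2296]
orientation: [0.004, 0.204, 0.979, 0.003]
wrist_force: [-0.3, -0.8, 0.5]
finger_gap: 0.0854
grip_force: 0.0
clock: 26.25
tcp_pos: [0.5218, 0.4169, 0.2585]
orientation: [-0.0, 0.203, 0.979, -0.0]
wrist_force: [0.6, 1.3, -0.6]
finger_gap: 0.0854
grip_force: 0.0
top rest 1107 u [-0.0641  0.0628] v [-0.032  -0.0228  0.0266] z [0.0558 0.0597 0.0622]
top griptop 1315 u [-0.0553  0.049 ] v [-0.0134 -0.003   0.01  ] z [0.1101 0.1147 0.1172]
top 0.75 [ 0.455 -0.189  0.024] [ 0.478 -0.179  0.034]
top 0.61 [ 0.507 -0.203  0.015] [ 0.528 -0.187  0.019]
top 0.57 [ 0.459 -0.21   0.015] [ 0.473 -0.201  0.019]
top 0.56 [ 0.426 -0.22   0.021] [ 0.438 -0.198  0.027]
top 0.37 [0.567 0.252 0.051] [0.657 0.342 0.112]
scene rest 1884 u [-0.067   0.0587] v [-0.0318  0.0161  0.0281] z [0.0563 0.0605 0.0627]
scene griptop 1687 u [-0.058   0.0464] v [-0.0117  0.0013  0.0122] z [0.112  0.1154 0.1174]
scene 0.61 [ 0.361 -0.015  0.011] [ 0.375 -0.002  0.015]
scene 0.57 [ 0.326 -0.12   0.011] [ 0.342 -0.105  0.016]
```

View pics/crop7.png

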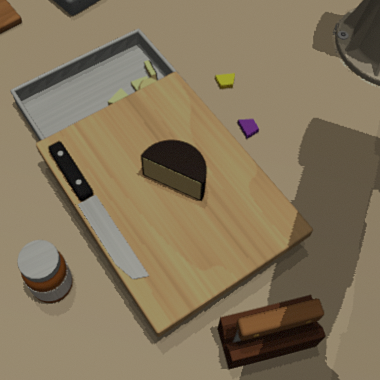

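The scraper stands upright at the middle of its slot (crop (275,325), grip top at 115 mm as at the start). The board is clear, all four offcuts are in the pan, and the cheese, knife and jar are where they were. Handing in.

```bash
python3 -c "
from workcell import env
print(env.hand_in())"
```

```text
the job is handed in; nothing more can be done
None
```

I handed the job in at about 26 s on the robot's clock: all four offcuts are in the pan, the scraper stands upright in its slot, and the half cheese, knife and jar look untouched; no verdict came back.

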